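# Empty the stopper hopper into the catch tray

### The arm

A 7-joint arm with a two-finger parallel gripper is mounted at the origin on the work surface. World frame = base frame: x ahead of the robot, y to its left, z up, the work surface at z = 0. Lengths are in m, angles in rad, forces in N, time in s.
With the tool pointing down it reaches from about 0.4 to 0.85 m from the base axis. Payload 10.4 kg.
Tool frame: the origin (TCP) lies at the very end of the fingers, on their centre line; the grasp point (between the pads) lies 19 mm behind it; z points along the fingers, y is the line along which they close (so a half turn about z gives the same grasp; the last joint's range is limited). The gripper opens to 85 mm and grips with 20 to 120 N. Pads are 22 mm wide; open, the fingers measure 114 mm over their backs; the gripper's body (76 mm by 85 mm) begins 54 mm behind the grasp point. The pads swing forward as they close: fully open they stand 13 mm farther back than shut.
Start: joints at [1.111, 0.332, -0.065, 1.46, 0.022, 1.35, -0.088], TCP at [0.264, -0.566, 0.231] pointing down, gripper open.
Joint ranges: [-2.6, 2.6], [-0.5, 2.12], [-1.47, 1.34], [0.16, 2.42], [-1.27, 4.41], [0.06, 2.06], [-2.6, 2.6]. Speed limits (rad/s): [2.22, 2.22, 2.79, 2.79, 3.14, 3.14, 3.14].

### API

Orientations are given as a unit quaternion [x, y, z, w].
In Python, from workcell import * gives the robot as it stands.
- The arm moves only by the tool step_arm, never from a script. Its argument "commands" is one flat list of numbers, 7 for each row, row after row: the finger opening in mm, from 0 to 85.4, then the shift along the world's x, y, z as a fraction of full scale, then the turn, a rotation vector about the world's x, y, z as a fraction of full scale. A call has exactly 10 rows; each row is the pose to reach, as a shift and turn from the pose commanded when the call began, turning the shorter way round; what a row does not reach only later rows make up. Full scale, the value 1, is 0.6 m for a shift and pi rad for a turn. A row lasts 1/8 s, in which the tool goes at most 62.5 mm and 10.7 degrees, less where a joint would pass 70% of its speed; a pose out of reach is approached as far as the arm can. A call with a number of a shift or a turn outside -1 to 1 is refused whole. A call with a gripper value outside its range is refused whole. The fingers move at their own pace and stop on an object; "squeeze" is the grip in N (left out, the last holds). Time passes only in rows, so rows that repeat a pose let the fingers close, or fill a call up. It gives the time, the measured TCP pose, the force, the opening and the grip force at its end, in the units of the state.
- get_obs(): the state, without advancing time (a new reading comes with each control period).
- camera(name): name is "side" or "top"; returns the picture (420x560x3 uint8, red, green, blue); there is no depth.
- camera_params(name): a dict with "mtx" (3x3 intrinsics, pixels), "extrinsics" (4x4, takes a point from world to camera coordinates). Camera axes: x right, y down, z forward; pixel columns grow to the right and rows downward; lengths in m; the calibration is good to about 2 mm. A picture is of the moment at which its call begins. camera_params takes no time and is no camera call.
- hand_in(): hands the job in; it is judged then, once.
The state is a dict: "clock": time; "joint_pos": joint angles; "joint_velocities": joint speeds; "tau": joint torques, N m; "position": TCP position; "ee_rot": TCP orientation; "ft_force": force on the tool from outside, world axes, zero at the start; "torque": the same for the moment, N m; "grip_width": opening from 0.0 (shut) to 1.0 (fully open); "grasp_force": force on a finger pad.
Only numpy, scipy, OpenCV 4.12 (cv2) and the standard library are available. Lean on these libraries where they do the work, as an engineer would, in place of code of your own. Each camera call takes 0.05 s, during which the arm holds its last target. There are 200 camera calls.

### The job

Slide the yellow catch tray squarely under the clear drop-bottom hopper while its floor is still shut, then press down the red latch paddle under the hopper's front rim so that the floor swings open and all six stoppers drop into the tray. Leave the tray with the stoppers standing flat on the bench under the hopper, and do not disturb the glassware and the bottle around it.

Things in the scene. Friction and masses are not known exactly. Their poses are not given: they have to be found in the camera images.
- hopper: Clear drop-bottom bin 130 mm square, fixed. Origin: on the bench below the bin's centre; z up; x points from its front (latch side, facing the robot's left) to its back. Underside 206 mm up; the space below is open at the front and both sides. Behind, two 14 mm rods stand 117 mm from the centre on a foot plate 14 mm high, 220 mm wide, 102 to 212 mm behind the centre.
- mouth (a point): Centre of the bin's drop-out floor, 209 mm above the bench; axes as the hopper. The opening is 126 mm (x) by 120 mm (y). The clear front wall of the bin flares forward and up to a grey rim bead 149 mm in front of the centre, 297 to 307 mm up, which hangs over the latch paddle.
- drop_floor (a joint): Angle of the blue hinged floor (rad): 0 shut, 1.15 hanging open. Hinged along the back edge; its front edge drops by its own weight, to about 70 mm above the bench, as soon as the latch lets go, and stays open.
- latch (a joint): Angle of the red latch lever (rad): 0 at rest (holding the floor shut), 0.42 fully down. It turns about a level pin 84 mm in front of the bin's centre, 165 mm up. Pushing the paddle down lets the floor go at about 0.2 rad (13 mm at the paddle). A spring brings it back; 4 to 8 N at the paddle are enough.
- paddle (a point): Middle of the top face of the red latch paddle: a level plate 38 mm (x) by 46 mm (y), 8 mm thick, 148 mm in front of the bin's centre, top 169 mm up; moves with the lever. Axes as the hopper. The bin's rim hangs over most of it (its front 16 mm show from above): reach it from the front with the tool leaning 30 to 45 degrees, its tip pointing under the rim.
- tray_grip (a point): Handle of the loose yellow catch tray: black upright block 30 mm (x) by 20 mm (y), 12 to 68 mm above the bench; the point is in its middle, 46 mm up. x points from the block to the tray; grip it across y. Its centre is 165 mm from the tray's centre, on a stalk 20 mm wide, 34 to 46 mm up.
- tray_floor (a point): Middle of the tray's inner floor, 4 mm above the bench, axes as the handle. The open tray is 180 mm (x) by 200 mm (y), 60 mm high, walls 4 mm, about 0.2 kg. It stands on the bench a little way in front of the hopper's latch side, handle away from the hopper, and slides easily.
- stopper1_center (a point): Centre of flask stopper 1: tapered rubber plug 27 mm across the top, 26 mm high, 16 g. Starts on the bin's floor.
- stopper2_center (a point): Centre of flask stopper 2: tapered rubber plug 27 mm across the top, 26 mm high, 16 g. Starts on the bin's floor.
- stopper3_center (a point): Centre of flask stopper 3: tapered rubber plug 27 mm across the top, 26 mm high, 16 g. Starts on the bin's floor.
- stopper4_center (a point): Centre of flask stopper 4: tapered rubber plug 27 mm across the top, 26 mm high, 16 g. Starts on the bin's floor.
- stopper5_center (a point): Centre of flask stopper 5: tapered rubber plug 27 mm across the top, 26 mm high, 16 g. Starts on the bin's floor.
- stopper6_center (a point): Centre of flask stopper 6: tapered rubber plug 27 mm across the top, 26 mm high, 16 g. Starts on the bin's floor.
- flask1_center (a point): Conical glass flask, 64 mm foot, 104 mm high, loose, not part of the job; the point is half-way up on its axis.
- flask2_center (a point): Conical glass flask like it, loose, not part of the job; the point is half-way up on its axis.
- flask3_center (a point): Conical glass flask like it, loose, not part of the job; the point is half-way up on its axis.
- beaker_center (a point): Glass beaker 70 mm wide, 90 mm high, loose, not part of the job; the point is half-way up on its axis.
- wash_bottle_center (a point): White wash bottle 66 mm wide, 170 mm high, loose, not part of the job; the point is half-way up on its axis.

How it is judged:
By the outcome, as a careful person would: the job done as asked, in the order asked, and still so for the second after the job is handed in, with the robot touching nothing.
It also fails if it takes over 54 s, if anything falls off the work surface, if the arm or the gripper's body presses on something with over 40 N, if the wrist force passes 120 N, or if a joint passes its speed limit or range.

## Working session

There is one attempt and no reset: what is moved stays moved. The work goes in short steps, Python scripts to look and compute and a tool call to move; the robot and the scene stay as the last step left them, time stands still between calls to the robot, and variables do not carry over. Pictures are saved under pics/ and viewed, at most 10 in all, crops included, and the job is handed in when it is done.

Besides the shell and the picture viewer there is one more tool, called after "Emit:" in YAML: its name, and indented under it one key for each argument. step_arm: Moves the arm, as the interface text tells. Its arguments: {"type":"object","properties":{"commands":{"type":"array","items":{"type":"number"}},"squeeze":{"type":"number"}},"required":["commands"]}

```bash
mkdir -p pics
python3 - <<'E'
from workcell import *
import cv2, numpy as np
for n in ("side","top"):
    im=camera(n)[:,:,::-1]; cv2.imwrite(f"pics/{n}0.png",cv2.resize(im,(800,600),interpolation=cv2.INTER_CUBIC))
    p=camera_params(n); print(n,np.round(p["mtx"],1).tolist(),np.round(p["extrinsics"],3).tolist())
o=get_obs(); print(o["clock"],o["position"],o["ee_rot"])
E
```

```text
side [[484.4, 0.0, 274.8], [0.0, 484.4, 210.4], [0.0, 0.0, 1.0]] [[-0.991, -0.136, -0.014, 0.519], [-0.089, 0.721, -0.688, 0.186], [0.104, -0.68, -0.726, 1.414], [0.0, 0.0, 0.0, 1.0]]
top [[518.6, 0.0, 268.6], [0.0, 518.6, 207.1], [0.0, 0.0, 1.0]] [[0.018, -1.0, 0.004, -0.098], [-0.985, -0.018, -0.173, 0.55], [0.173, -0.001, -0.985, 1.339], [0.0, 0.0, 0.0, 1.0]]
0.1 [ 0.26427557 -0.56605031  0.23064129] [ 9.76244915e-01  2.16669192e-01 -1.40276805e-04 -5.55017299e-04]
```

View pics/side0.png

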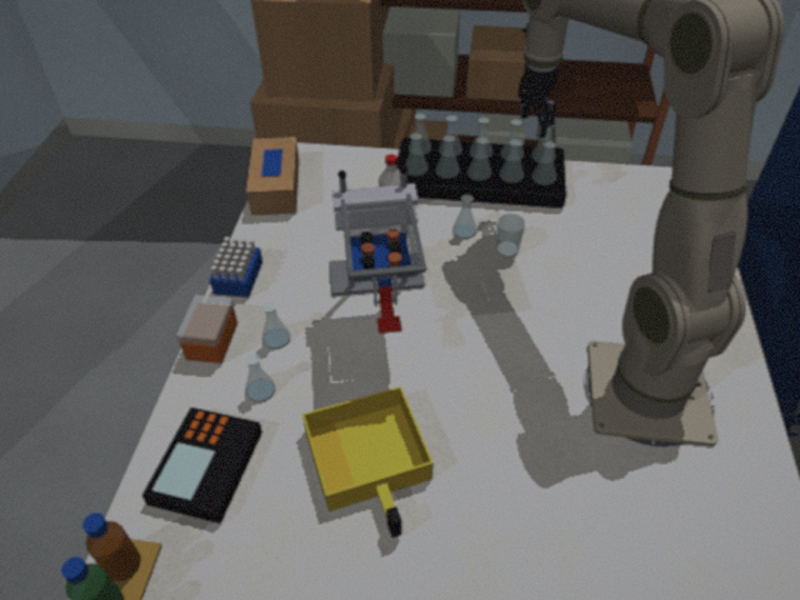

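View pics/top0.png

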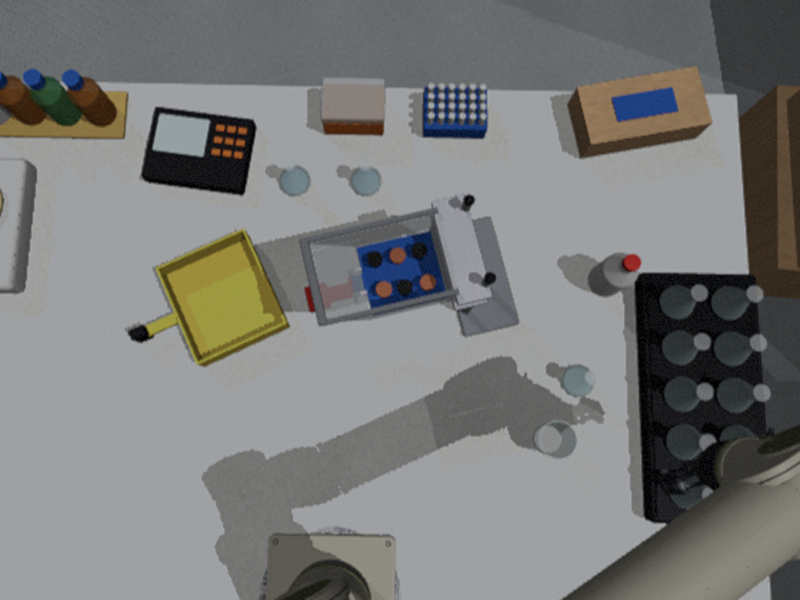

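The side view shows the tray (handle at 395,520), the red paddle (388,322), and two flasks beside the path (275,330 and 258,385). In the top view the tray rim corners are about (245,232), (155,267), (203,364) and (288,325). The handle is at (138,332), and the hopper's front bead runs (302,240)–(321,324). I'll enlarge for accuracy.

Run:
```python
from workcell import *
import cv2
t=camera("top")[:,:,::-1]
cv2.imwrite("pics/tray.png",cv2.resize(t[155:265,80:220],(770,605),interpolation=cv2.INTER_CUBIC)[:600])
cv2.imwrite("pics/hop.png",cv2.resize(t[125:245,205:365],(800,600),interpolation=cv2.INTER_CUBIC))
```

```text
(no output)
```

View pics/tray.png

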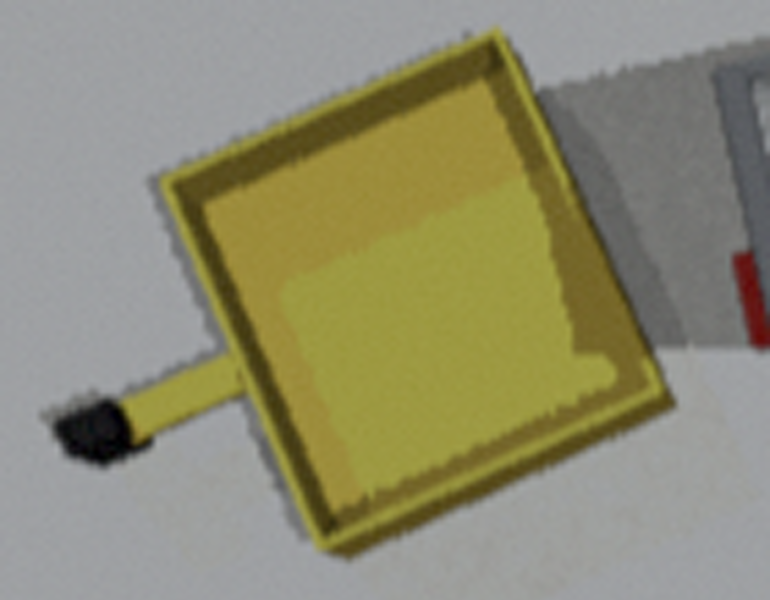

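View pics/hop.png

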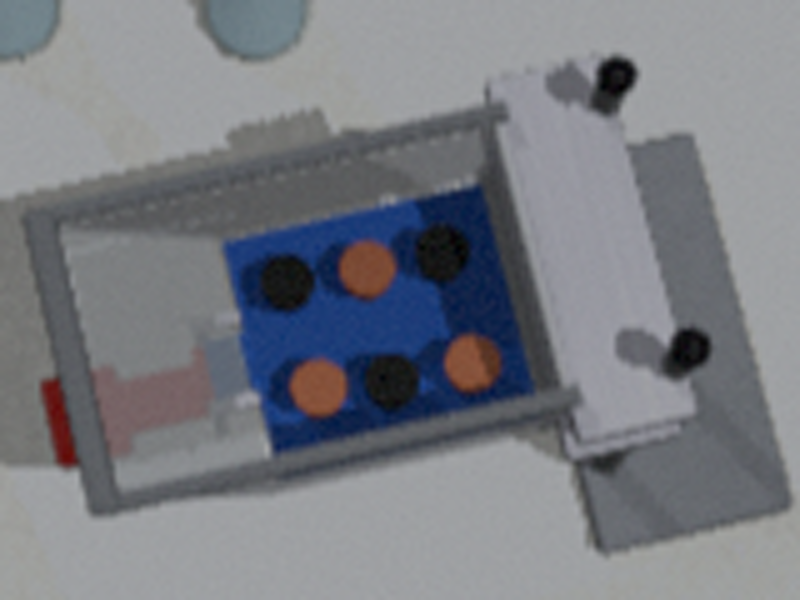

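The tray crop shows rim corners at (498,28), (163,180), (320,545) and (657,400), with the handle top near (100,425). In the hopper crop the blue floor corners are (228,242), (483,187), (533,392) and (272,457). The foot-plate corners are (692,135), (790,503) and (603,552), and the paddle front edge runs (43,382)–(60,465). Next I fit both poses.

```bash
cat > h.py <<'E'
from workcell import *
import numpy as np
from scipy.optimize import least_squares
from scipy.spatial.transform import Rotation as R
def proj(n,P):
    p=camera_params(n); E=p["extrinsics"]; q=np.atleast_2d(P)@E[:3,:3].T+E[:3,3]; q=q@p["mtx"].T
    return q[:,:2]/q[:,2:]
def unproj(n,uv,z):
    p=camera_params(n);E=p["extrinsics"];d=np.linalg.inv(p["mtx"])@[*uv,1]
    Rt=E[:3,:3].T;c=-Rt@E[:3,3];d=Rt@d;return c+d*(z-c[2])/d[2]
def place(s,L):
    L=np.asarray(L,float);c,k=np.cos(s[2]),np.sin(s[2])
    return np.c_[s[0]+c*L[:,0]-k*L[:,1],s[1]+k*L[:,0]+c*L[:,1],L[:,2]]
def fit(n,px,L,s0):
    f=lambda s:(proj(n,place(s,L))-px).ravel()
    r=least_squares(f,s0,loss="soft_l1");return r.x,np.round(f(r.x).reshape(-1,2),1)
E
python3 - <<'E'
from h import *
t=np.array([[498,28],[163,180],[320,545],[657,400]])/5.5+[80,155]
T,r=fit("top",t,[[.09,.1,.06],[-.09,.1,.06],[-.09,-.1,.06],[.09,-.1,.06]],[.5,.2,-1.5]);print("tray",T,r.tolist())
h=np.array([[228,242],[483,187],[533,392],[272,457],[692,135],[790,503],[603,552],[43,382],[60,465]])/5+[205,125]
H,r=fit("top",h,[[-.063,.06,.209],[.063,.06,.209],[.063,-.06,.209],[-.063,-.06,.209],[.212,.11,.014],[.212,-.11,.014],[.102,-.11,.014],[-.167,.023,.169],[-.167,-.023,.169]],[.5,0,-1.5]);print("hop",H,r.tolist())
hp=place(T,[[-.165,0,.068]]);print("handle",hp,(proj("top",hp)-[80,155])*5.5, proj("side",hp)*1.4286)
print("side paddle",proj("side",place(H,[[-.167,.023,.169],[-.167,-.023,.169]]))*1.4286)
print("side tray",proj("side",place(T,[[.09,.1,.06],[-.09,.1,.06],[-.09,-.1,.06],[.09,-.1,.06]]))*1.4286)
for nm,uv,z in [("f1",(295,181),.0),("f2",(366,181),.0)]: print(nm,unproj("top",np.array(uv)/1.4286,.02))
for nm,uv in [("f1",(259,390)),("f2",(276,338))]: print(nm,unproj("side",np.array(uv)/1.4286,.02))
fl=np.array([unproj("top",np.array(u)/1.4286,.02) for u in [(295,181),(366,181)]])
c,k=np.cos(H[2]),np.sin(H[2]);print("flasks in hopper frame",(fl[:,:2]-H[:2])@np.array([[c,-k],[k,c]]),"tray in hopper",(T[:2]-H[:2])@np.array([[c,-k],[k,c]]),np.degrees(T[2]-H[2]))
print("handle now/goal",place(T,[[-.165,0,.046]]),place(H,[[-.165,0,.046]]),"paddle",place(H,[[-.148,0,.169]]))
E
```

```text
tray [ 0.54374653  0.21459189 -1.12130398] [[0.6, -0.0], [-0.8, -0.3], [-0.9, 1.6], [1.3, -0.7]]
hop [ 0.5635028  -0.11690372 -1.32108079] [[-0.8, -0.9], [-0.6, -1.6], [1.7, 5.4], [1.8, 4.6], [0.4, -1.7], [1.4, 0.6], [-0.3, 0.0], [-1.4, -1.1], [-0.8, 0.4]]
handle [[0.47205265 0.36320208 0.068     ]] [[ 84.39105709 426.68419717]] [[393.35757913 513.39182471]]
side paddle [[377.05446596 330.99827176]
 [401.10642935 328.7040265 ]]
side tray [[302.27632585 411.88993479]
 [325.32356621 494.10564676]
 [433.48598504 461.84951516]
 [401.71614511 384.88157132]]
f1 [0.78196712 0.09057577 0.02      ]
f2 [ 0.78464218 -0.04874642  0.02      ]
f1 [0.78281064 0.10983101 0.02      ]
f2 [ 0.78319107 -0.02966996  0.02      ]
flasks in hopper frame [[-0.14705532  0.26296222]
 [-0.01139344  0.23112385]] tray in hopper [-0.32609586  0.06277848] 11.446367766895088
handle now/goal [[0.47205265 0.36320208 0.046     ]] [[0.52272662 0.04297844 0.046     ]] paddle [[0.5269278  0.02650573 0.169     ]]
```

Emit:
step_arm:
  commands: [85, 0, 0, 0.1, 0, 0, 0, 85, 0, 0, 0.2, 0, 0, 0, 85, 0, 0, 0.28, 0, 0, 0.05, 85, 0.27, 0.75, 0.28, 0, 0, 0.333, 85, 0.27, 0.75, 0.28, 0, 0, 0.333, 85, 0.27, 0.75, 0.28, 0, 0, 0.333, 85, 0.27, 0.75, 0.28, 0, 0, 0.333, 85, 0.27, 0.75, 0.28, 0, 0, 0.333, 85, 0.27, 0.75, 0.28, 0, 0, 0.333, 85, 0.27, 0.75, 0.28, 0, 0, 0.333]

```text
clock: 1.4
position: [0.4128, -0.1527, 0.3993]
ee_rot: [0.738, 0.675, -0.0, 0.0]
ft_force: [1.1, 0.8, -0.2]
grip_width: 0.995
grasp_force: 0.0
```

Run:
```python
from h import *
h=np.array([[228,242],[483,187],[692,135],[790,503],[603,552],[43,382],[60,465]])/5+[205,125]
H,r=fit("top",h,[[-.063,.06,.209],[.063,.06,.209],[.212,.11,.014],[.212,-.11,.014],[.102,-.11,.014],[-.167,.023,.169],[-.167,-.023,.169]],[.5,0,-1.5]);print("hop",H,r.tolist())
print("handle goal",place(H,[[-.165,0,.046]]),"paddle",place(H,[[-.148,0,.169]]))
o=get_obs(); print(o["clock"],o["position"],R.from_quat(o["ee_rot"]).as_matrix().round(3).tolist(),o["joint_pos"])
```

```text
hop [ 0.56198239 -0.11809497 -1.31838978] [[-0.4, -0.2], [-0.2, -1.0], [0.7, -1.3], [1.9, 1.0], [0.2, 0.5], [-0.9, -0.3], [-0.3, 1.2]]
handle goal [[0.52077612 0.04167687 0.046     ]] paddle [[0.52502162 0.02521553 0.169     ]]
1.4 [ 0.41279028 -0.15266697  0.39929457] [[0.088, 0.996, 0.0], [0.996, -0.088, -0.0], [-0.0, 0.0, -1.0]] [ 0.79302164 -0.0983068  -0.4884299   1.58263057 -0.04579614  1.64550097
  0.21510157]
```

Emit:
step_arm:
  commands: [85, 0.05, 0.93, 0, 0, 0, 0.171, 85, 0.05, 0.93, 0, 0, 0, 0.171, 85, 0.05, 0.93, 0, 0, 0, 0.171, 85, 0.05, 0.93, 0, 0, 0, 0.171, 85, 0.05, 0.93, -0.1, 0, 0, 0.171, 85, 0.05, 0.93, -0.2, 0, 0, 0.171, 85, 0.05, 0.93, -0.25, 0, 0, 0.171, 85, 0.05, 0.93, -0.25, 0, 0, 0.171, 85, 0.05, 0.93, -0.25, 0, 0, 0.171, 85, 0.05, 0.93, -0.25, 0, 0, 0.171]

```text
clock: 2.65
position: [0.4412, 0.4055, 0.2467]
ee_rot: [0.531, 0.848, -0.001, -0.001]
ft_force: [0.9, -1.5, 0.3]
grip_width: 0.995
grasp_force: 0.0
```

Emit:
step_arm:
  commands: [85, 0, 0, 0, -0.1, -0.0485, 0, 85, 0, 0, 0, -0.2, -0.097, 0, 85, 0, 0.01, 0, -0.2, -0.097, 0, 85, 0, 0.01, 0, -0.2, -0.097, 0, 85, 0.01, 0.01, -0.1, -0.2, -0.097, 0, 85, 0.01, 0.01, -0.22, -0.2, -0.097, 0, 85, 0.01, 0.01, -0.22, -0.2, -0.097, 0, 85, 0.01, 0.01, -0.22, -0.2, -0.097, 0, 85, 0.01, 0.01, -0.22, -0.2, -0.097, 0, 85, 0.01, 0.01, -0.22, -0.2, -0.097, 0]

```text
clock: 3.9
position: [0.449, 0.41, 0.1194]
ee_rot: [0.5, 0.796, -0.18, 0.29]
ft_force: [-0.0, 1.0, 0.4]
grip_width: 0.999
grasp_force: 0.0
```

Run:
```python
from h import *
import cv2
o=get_obs(); print(o["clock"],o["position"],R.from_quat(o["ee_rot"]).as_matrix().round(3).tolist(),o["joint_pos"].round(2))
s=camera("side")[:,:,::-1];t=camera("top")[:,:,::-1]
a=cv2.resize(s[250:420,200:340],(400,486),interpolation=cv2.INTER_CUBIC);b=cv2.resize(t[155:325,60:200],(400,486),interpolation=cv2.INTER_CUBIC)
cv2.imwrite("pics/pre.png",cv2.hconcat([a,b]))
```

```text
3.9 [0.44904053 0.41000183 0.11939089] [[-0.331, 0.901, 0.282], [0.692, 0.435, -0.577], [-0.642, 0.004, -0.767]] [-0.62  0.78 -0.76  1.39  0.92  1.78 -1.02]
```

View pics/pre.png

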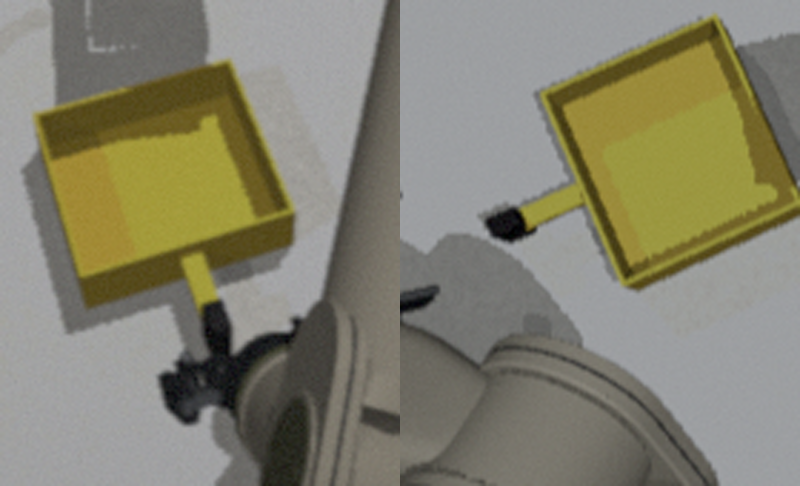

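The side crop (left half) shows the open fingers aligned behind the handle. In the top crop the tray has not moved. I'll advance and grip.

Emit:
step_arm:
  commands: [85, 0.012, -0.024, -0.036, 0, 0, 0, 85, 0.0235, -0.0485, -0.072, 0, 0, 0, 85, 0.035, -0.073, -0.108, 0, 0, 0, 85, 0.0467, -0.097, -0.144, 0, 0, 0, 85, 0.0467, -0.097, -0.144, 0, 0, 0, 85, 0.0467, -0.097, -0.144, 0, 0, 0, 40, 0.0467, -0.097, -0.144, 0, 0, 0, 30, 0.0467, -0.097, -0.144, 0, 0, 0, 10, 0.0467, -0.097, -0.144, 0, 0, 0, 10, 0.0467, -0.097, -0.144, 0, 0, 0]
  squeeze: 40

```text
clock: 5.25
position: [0.4767, 0.3513, 0.0312]
ee_rot: [0.5, 0.796, -0.181, 0.29]
ft_force: [0.4, 1.4, 1.7]
grip_width: 0.23
grasp_force: 39.2
```

Emit:
step_arm:
  commands: [10, 0, 0, 0, 0, 0, 0, 10, 0, 0, 0, 0, 0, 0, 10, 0, 0, 0, 0, 0, 0, 10, 0, 0, 0, 0, 0, 0, 10, 0, 0, 0, 0, 0, 0, 10, 0, 0, 0, 0, 0, 0, 10, 0, 0, 0, 0, 0, 0, 10, 0, 0, 0, 0, 0, 0, 10, 0, 0, 0, 0, 0, 0, 10, 0, 0, 0, 0, 0, 0]

```text
clock: 6.5
position: [0.4767, 0.3513, 0.0311]
ee_rot: [0.5, 0.796, -0.181, 0.29]
ft_force: [-0.3, 3.2, 5.0]
grip_width: 0.229
grasp_force: 39.8
```

Run:
```python
from h import *
import cv2
o=get_obs(); print(o["clock"],o["position"],R.from_quat(o["ee_rot"]).as_matrix().round(3).tolist(),o["grip_width"],o["grasp_force"])
s=camera("side")[:,:,::-1];t=camera("top")[:,:,::-1]
a=cv2.resize(s[250:420,200:340],(400,486),interpolation=cv2.INTER_CUBIC);b=cv2.resize(t[155:325,75:215],(400,486),interpolation=cv2.INTER_CUBIC)
cv2.imwrite("pics/grip.png",cv2.hconcat([a,b]))
```

```text
6.5 [0.47666447 0.35127306 0.03106888] [[-0.332, 0.9, 0.281], [0.69, 0.435, -0.578], [-0.643, 0.002, -0.766]] 0.22863998611565603 39.83305525034666
```

View pics/grip.png

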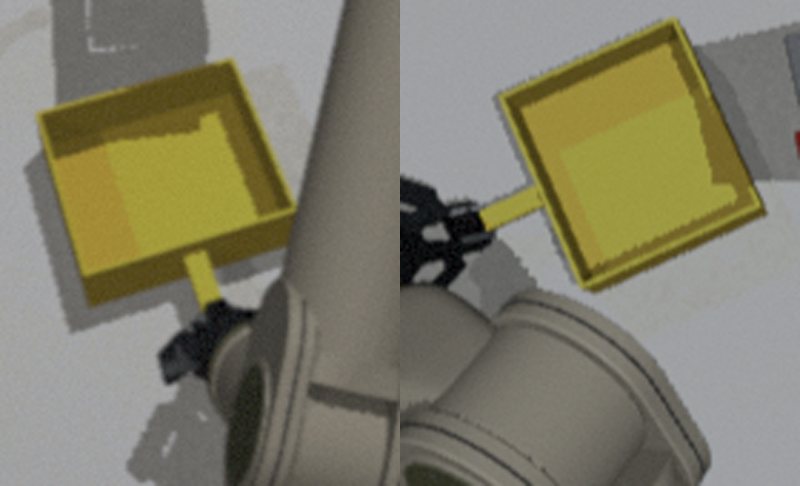

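The grip holds: opening 19.5 mm against the 20 mm handle, and the tray is still flat. Next is most of the slide, with the yaw.

Emit:
step_arm:
  commands: [10, 0.004, -0.03, 0, 0, 0, -0.008, 10, 0.01, -0.075, 0, 0, 0, -0.018, 10, 0.017, -0.125, 0, 0, 0, -0.028, 10, 0.025, -0.175, 0, 0, 0, -0.038, 10, 0.032, -0.225, 0, 0, 0, -0.048, 10, 0.039, -0.275, 0, 0, 0, -0.058, 10, 0.046, -0.325, 0, 0, 0, -0.0627, 10, 0.053, -0.37, 0, 0, 0, -0.0627, 10, 0.058, -0.4, 0, 0, 0, -0.0627, 10, 0.06, -0.415, 0, 0, 0, -0.0627]

```text
clock: 7.85
position: [0.5127, 0.1013, 0.031]
ee_rot: [0.576, 0.743, -0.209, 0.271]
ft_force: [-0.6, 3.4, 5.6]
grip_width: 0.227
grasp_force: 40.0
```

Run:
```python
from h import *
import cv2
o=get_obs(); print(o["clock"],o["position"],R.from_quat(o["ee_rot"]).as_matrix().round(3).tolist(),o["grip_width"],o["joint_pos"].round(2))
s=camera("side")[:,:,::-1];t=camera("top")[:,:,::-1]
a=cv2.resize(s[150:340,190:330],(400,543),interpolation=cv2.INTER_CUBIC);b=cv2.resize(t[110:300,140:280],(400,543),interpolation=cv2.INTER_CUBIC)
cv2.imwrite("pics/mid.png",cv2.hconcat([a,b]))
```

```text
7.85 [0.51265003 0.10134613 0.03101898] [[-0.19, 0.968, 0.162], [0.742, 0.25, -0.622], [-0.643, 0.002, -0.766]] 0.2265062908016812 [-0.14  0.61 -0.66  1.85  0.96  1.41 -1.01]
```

View pics/mid.png

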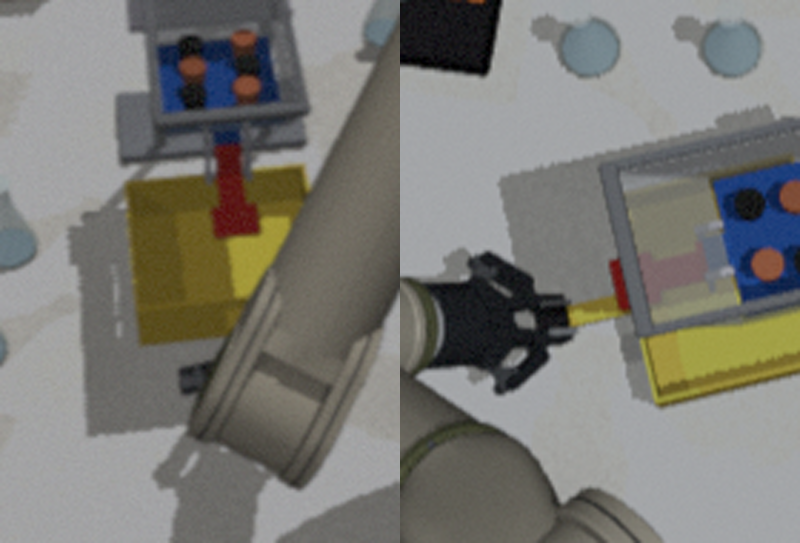

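The side crop (left) shows the tray entering under the paddle, with its far rim corners at (126,183) and (303,167). The top crop (right) shows the near rim corner at about (657,400). I check these against the prediction.

Run:
```python
from h import *
H=[.562,-.1181,-1.3184]
T=[.5516,-.045,-1.3184]
k=2.857
print("side far rim",(proj("side",place(T,[[.09,.1,.06],[.09,-.1,.06],[-.09,.1,.06]]))-[190,150])*k)
print("top near",(proj("top",place(T,[[-.09,-.1,.06],[-.09,-.1,0]]))-[140,110])*k+[400,0])
print("paddle side",(proj("side",place(H,[[-.167,.023,.169],[-.167,-.023,.169],[-.167,.023,.161],[-.167,-.023,.161]]))-[190,150])*k)
print("paddle top",(proj("top",place(H,[[-.167,.023,.169],[-.167,-.023,.169]]))-[140,110])*k+[400,0])
```

```text
side far rim [[121.81710042 179.70402205]
 [302.91935989 162.62609931]
 [131.91956305 309.33921097]]
top near [[650.57392813 401.38073656]
 [655.19326588 407.06774663]]
paddle side [[213.45556907 232.60636258]
 [261.51119837 227.92550911]
 [213.70142826 238.10992744]
 [261.54562119 233.43632625]]
paddle top [[607.60684466 260.21198677]
 [619.22112002 311.99965375]]
```

Emit:
step_arm:
  commands: [10, 0.002, -0.014, 0, 0, 0, 0, 10, 0.004, -0.03, 0, 0, 0, 0, 10, 0.007, -0.05, 0, 0, 0, 0, 10, 0.01, -0.07, 0, 0, 0, 0, 10, 0.013, -0.09, 0, 0, 0, 0, 10, 0.015, -0.105, 0, 0, 0, 0, 10, 0.017, -0.12, 0, 0, 0, 0, 10, 0.017, -0.12, 0, 0, 0, 0, 10, 0.017, -0.12, 0, 0, 0, 0, 10, 0.017, -0.12, 0, 0, 0, 0]

```text
clock: 9.2
position: [0.5229, 0.0302, 0.0309]
ee_rot: [0.575, 0.743, -0.209, 0.271]
ft_force: [3.0, -1.7, 4.0]
grip_width: 0.233
grasp_force: 39.4
```

Run:
```python
from h import *
import cv2
o=get_obs(); print(o["clock"],o["position"],R.from_quat(o["ee_rot"]).as_matrix().round(3).tolist(),o["grip_width"],o["joint_pos"].round(2))
s=camera("side")[:,:,::-1];t=camera("top")[:,:,::-1]
a=cv2.resize(s[110:300,200:340],(400,543),interpolation=cv2.INTER_CUBIC);b=cv2.resize(t[110:300,200:340],(400,543),interpolation=cv2.INTER_CUBIC)
cv2.imwrite("pics/in.png",cv2.hconcat([a,b]))
k=2.857;H=[.562,-.1181,-1.3184]
C=place(H,[[.09,.1,.06],[.09,-.1,.06],[-.09,-.1,.06],[-.09,.1,.06]])
print((proj("side",C)-[200,110])*k,(proj("top",C)-[200,110])*k+[400,0])
```

```text
9.2 [0.52291637 0.03016383 0.03092094] [[-0.191, 0.968, 0.162], [0.742, 0.25, -0.622], [-0.643, 0.001, -0.766]] 0.23343792688497064 [-0.03  0.55 -0.63  1.93  1.    1.32 -0.94]
[[ 96.82293012 246.33092247]
 [272.06521138 230.2220793 ]
 [296.859142   348.69546765]
 [106.87501676 367.32342625]] [[696.73932786 141.40413507]
 [749.70539038 346.18693682]
 [559.36019901 391.47686909]
 [510.67120544 184.43176877]]
```

View pics/in.png

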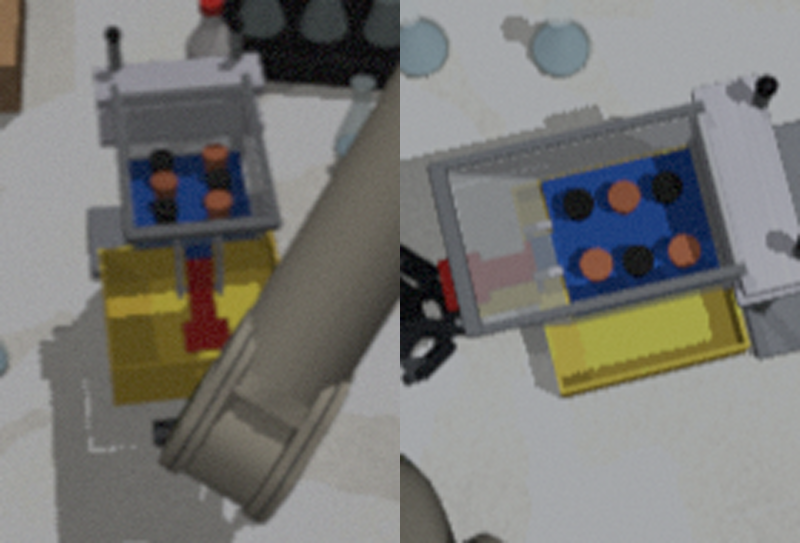

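The tray sits centred: its rim corners at (560,393) and (748,350) match the predicted (559,391) and (750,346), and the floor is still shut. I'll release, back out, close the fingers and rise to the paddle standoff.

Emit:
step_arm:
  commands: [30, 0, 0, 0, 0, 0, 0, 50, 0, 0, 0, 0, 0, 0, 70, 0, 0, 0, 0, 0, 0, 70, 0, 0, 0, 0, 0, 0, 70, -0.01, 0.04, 0.05, 0, 0, 0, 70, -0.02, 0.08, 0.1, 0, 0, 0, 70, -0.032, 0.124, 0.153, 0, 0, 0, 0, -0.032, 0.124, 0.22, 0, 0, 0, 0, -0.0215, 0.0875, 0.3, 0, 0, 0, 0, -0.0215, 0.0875, 0.37, 0, 0, 0]

```text
clock: 10.55
position: [0.51, 0.081, 0.2547]
ee_rot: [0.576, 0.742, -0.209, 0.271]
ft_force: [0.3, 1.7, -1.5]
grip_width: 0.178
grasp_force: 0.0
```

Emit:
step_arm:
  commands: [0, 0, 0, 0, 0, 0, 0, 0, 0, 0, 0, 0, 0, 0, 0, 0, 0, 0, 0, 0, 0, 0, 0, 0, 0, 0, 0, 0, 0, 0, 0, 0, 0, 0, 0, 0, 0, 0, 0, 0, 0, 0, 0, 0, 0, 0, 0, 0, 0, 0, 0, 0, 0, 0, 0, 0, 0, 0, 0, 0, 0, 0, 0, 0, 0, 0, 0, 0, 0, 0]

```text
clock: 11.8
position: [0.5099, 0.0826, 0.2529]
ee_rot: [0.576, 0.743, -0.209, 0.271]
ft_force: [-0.6, -1.0, -0.4]
grip_width: -0.002
grasp_force: 0.0
```

Run:
```python
from h import *
import cv2
o=get_obs(); print(o["clock"],o["position"],R.from_quat(o["ee_rot"]).as_matrix().round(3).tolist(),o["grip_width"],o["joint_pos"].round(2))
s=camera("side")[:,:,::-1];t=camera("top")[:,:,::-1]
a=cv2.resize(s[110:300,200:340],(400,543),interpolation=cv2.INTER_CUBIC);b=cv2.resize(t[110:300,180:320],(400,543),interpolation=cv2.INTER_CUBIC)
cv2.imwrite("pics/pad.png",cv2.hconcat([a,b]))
k=2.857
print((proj("side",o["position"])-[200,110])*k,(proj("top",o["position"])-[180,110])*k+[400,0])
```

```text
11.8 [0.50993452 0.08262202 0.25294785] [[-0.191, 0.968, 0.162], [0.742, 0.25, -0.622], [-0.643, 0.002, -0.766]] -0.0015281424552105248 [-0.02  0.27 -0.74  1.73  0.78  1.62 -0.65]
[[212.85631812 316.33931113]] [[439.20612236 280.33427206]]
```

View pics/pad.png

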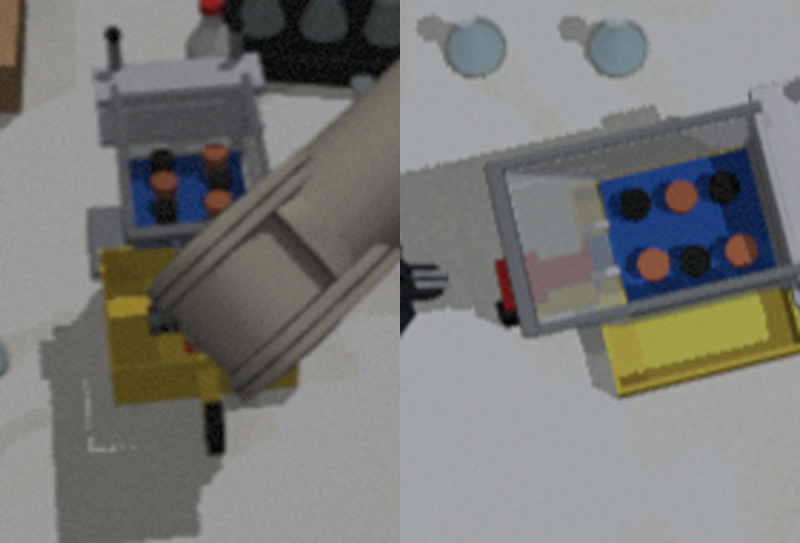

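The tip (445,278 in the top crop) lines up with the paddle, and the tray is unmoved. Now the press.

Emit:
step_arm:
  commands: [0, 0.01, -0.037, -0.043, 0, 0, 0, 0, 0.02, -0.075, -0.085, 0, 0, 0, 0, 0.0273, -0.1037, -0.117, 0, 0, 0, 0, 0.0273, -0.1037, -0.125, 0, 0, 0, 0, 0.0273, -0.1037, -0.137, 0, 0, 0, 0, 0.0273, -0.1037, -0.149, 0, 0, 0, 0, 0.0273, -0.1037, -0.16, 0, 0, 0, 0, 0.0273, -0.1037, -0.166, 0, 0, 0, 0, 0.0273, -0.1037, -0.166, 0, 0, 0, 0, 0.0273, -0.1037, -0.166, 0, 0, 0]

```text
clock: 13.15
position: [0.527, 0.0209, 0.1548]
ee_rot: [0.575, 0.742, -0.209, 0.272]
ft_force: [-0.7, -1.7, 7.0]
grip_width: 0.004
grasp_force: 3.1
```

Emit:
step_arm:
  commands: [0, 0, 0, 0, 0, 0, 0, 0, 0, 0, 0, 0, 0, 0, 0, 0, 0, 0, 0, 0, 0, 0, 0, 0, 0.03, 0, 0, 0, 0, 0, 0, 0.06, 0, 0, 0, 0, -0.01, 0.04, 0.1, 0, 0, 0, 0, -0.03, 0.12, 0.17, 0, 0, 0, 0, -0.05, 0.2, 0.25, 0, 0, 0, 0, -0.1, 0.3, 0.3, 0, 0, 0, 0, -0.1, 0.4, 0.3, 0, 0, 0]

```text
clock: 14.4
position: [0.4667, 0.2483, 0.3358]
ee_rot: [0.577, 0.742, -0.207, 0.271]
ft_force: [1.2, -0.1, 0.9]
grip_width: -0.001
grasp_force: 0.0
```

Run:
```python
from h import *
import cv2
s=camera("side")[:,:,::-1];t=camera("top")[:,:,::-1]
a=cv2.resize(s[100:290,190:330],(400,543),interpolation=cv2.INTER_CUBIC);b=cv2.resize(t[110:300,200:340],(400,543),interpolation=cv2.INTER_CUBIC)
cv2.imwrite("pics/end.png",cv2.hconcat([a,b]))
print(get_obs()["clock"])
```

```text
14.5
```

View pics/end.png

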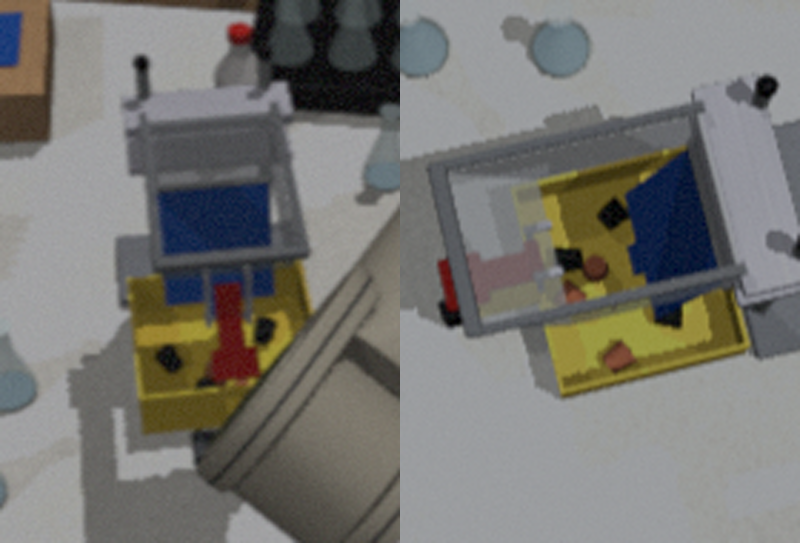

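The floor is open and all six stoppers are in the tray: black at (612,213), (568,260) and (668,315), orange at (596,265), (573,293) and (618,355). The tray corners have not moved, and the arm is clear. I'll let everything settle and hand in.

Emit:
step_arm:
  commands: [0, 0, 0, 0, 0, 0, 0, 0, 0, 0, 0, 0, 0, 0, 0, 0, 0, 0, 0, 0, 0, 0, 0, 0, 0, 0, 0, 0, 0, 0, 0, 0, 0, 0, 0, 0, 0, 0, 0, 0, 0, 0, 0, 0, 0, 0, 0, 0, 0, 0, 0, 0, 0, 0, 0, 0, 0, 0, 0, 0, 0, 0, 0, 0, 0, 0, 0, 0, 0, 0]

```text
clock: 15.75
position: [0.4677, 0.2467, 0.3318]
ee_rot: [0.575, 0.743, -0.209, 0.271]
ft_force: [-0.9, 1.3, 0.1]
grip_width: -0.003
grasp_force: 0.0
```

```bash
python3 -c "
from workcell import *
print(hand_in())"
```

```text
the job is handed in; nothing more can be done
None
```

The job is handed in at about 16 s: the tray stands flat and centred under the opened hopper with all six stoppers in it, and the arm touched none of the glassware or the bottle.

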